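Set and lock the side guide of the carton jig

TASK

Set the carton jig to this carton: slide the moving side guide up until the carton sits square and snug between it and the fixed wall, then lock the guide there with its black T-handle knob. Turn the knob clockwise (seen from above) until you feel the screw bite, then give it about an eighth of a turn more and no tighter, and leave the carton in the jig and the things standing round it where they are.

Things in the scene. Friction and masses are not known exactly. Their poses are not given: they have to be found in the camera images.
- jig: carton jig fixed on the table: silver plate 220 (own x) x 360 (own y) mm, origin centre of underside, z up, deck 16 mm above the table. Fixed blue wall, white facing 200 mm long along x, inner face at y = +140 mm, top 52 mm above the table. Two steel rails (x = +-36.5 mm, 10 mm wide, y -175 to +15 mm, top 24 mm above the table) lead the moving guide
- guide: moving side guide, slides along jig y only; origin on the deck below the middle of its white face. Wall 200 mm long (jig x), 8 mm thick, 19 to 52 mm above the table; behind it (jig -y) a carriage block 60 mm wide, 82 mm back from the face, top 38 mm above the table, carries the knob. Drags with about 4 N, stays where left; knob friction locks it once tight
- guide_face (a point): middle of the moving guide's white face, 35 mm above the table. Starts at jig y = -10 to +20 mm; at y = +58 mm the 82 mm wide carton is snug between it and the fixed wall's face at y = +140 mm
- guide_push (a point): point on the rear (blue) side of the moving wall, 85 mm from its middle toward jig -x (robot's end), 35 mm above the table: free place to push the guide along jig +y, clear of the sweep of the knob's bar
- lock_knob: black T-handle knob on the carriage, upright axis 45 mm behind the guide's face. Origin on the axis at the middle of its bar, 78 mm above the table, sinking 2 mm per rad after the bite. Bar along own x, 14 mm thick, 123 mm long over 19 mm end balls; hub 27 mm across. 17 mm free between bar and carton top. Push the bar round at one end, or grip across it and turn. Clockwise from above tightens
- bar_end (a point): centre of the ball at the bar's own -x end, 52 mm from the axis; starts 5.6 to 2.0 rad counter-clockwise from jig +x. The bar runs easily (0.1 N m, about 2 N here) for 0.4 to 2.4 rad from its start, unlike each time and not to be seen, then bites: 0.5 N m at once (10 N here), rising slowly. It stays where left; easing back a little does not slacken it
- carton: closed folding carton, green and white, lying flat and loose between guide and wall: 82 (own x) x 122 (own y) x 38 mm high, 0.05 to 0.15 kg; origin centre of underside. At the start its own y is within 0.15 rad of jig x, its 82 mm width across the gap
- label_reel: bystander: white roll of labels 77 mm across, 40 mm high, standing loose behind the jig; origin at the centre of its underside
- carton_spare: bystander: green and white carton 39 x 122 x 83 mm standing loose on edge behind the jig; origin at the centre of its underside
- tape_reel: bystander: brown roll of parcel tape 94 mm across, 48 mm high, lying loose to the left of the jig; origin at the centre of its underside

How it is judged (in metres and radians):
On the way:
1. the guide has been slid up and the carton is snug between guide and wall, while the knob is not yet tight (y of guide_face in the frame of jig above 0.0555 m and contact force between guide and anything else below 50 N), for 0.2 s.
At the end, for the whole second after the job is handed in: guide face within 2.5 mm of the carton (face past jig y = 55.5 mm); carton flat in the jig, square within 0.05 rad, against the wall within 3 mm, within 50 mm of the middle along x, at rest; the screw clamps the guide with 20 to 74 N (about 0.5 to 1.2 rad past the bite; an eighth turn is 0.79) (y of guide_face in the frame of jig above 0.0555 m and y of carton in the frame of jig between 0.096 and 0.102 m and x of carton in the frame of jig between -0.05 and 0.05 m and z of carton in the frame of jig below 0.02 m and angle between the y axis of carton and the x axis of jig, either way round below 0.05 rad and linear speed of carton below 0.01 m/s and contact force between guide and anything else between 20 and 74 N); the robot touches nothing.
It fails at once if the knob is overtightened (clamp force over 130 N, about 1.7 rad past the bite) (contact force between guide and anything else above 130 N).
It fails at once if a bystander (label roll, spare carton or tape roll) is pushed more than 20 mm or knocked over (distance of any of label_reel, carton_spare, tape_reel from where it was at the start of the episode above 0.02 m or angle between carton_spare's own z axis and vertical above 0.3 rad).
It also fails if it takes over 72 s, if anything falls off the work surface, if the arm or the gripper's body presses on something with over 40 N, if the wrist force passes 120 N, or if a joint passes its speed limit or range.

ROBOT

A 7-joint arm with a two-finger parallel gripper is mounted at the origin on a cart in front of the work surface, level with it; the furniture and walls round the work are solid. World frame = base frame: x ahead of the robot, y to its left, z up, the work surface at z = 0. Lengths are in m, angles in degrees, forces in N, time in s.
With the tool pointing down it reaches from about 0.4 to 0.875 m from the base axis. Payload 6.5 kg.
Tool frame: the origin (TCP) lies between the finger pads; the fingertips stand 19 mm ahead of it and the grasp point (between the pads) is the TCP; z points along the fingers, y is the line along which they close (so a half turn about z gives the same grasp; the last joint's range is limited). The gripper opens to 85 mm and grips with 20 to 120 N. Pads are 22 mm wide; open, the fingers measure 114 mm over their backs; the gripper's body (76 mm by 85 mm) begins 54 mm behind the grasp point. The pads swing forward as they close: fully open they stand 13 mm farther back than shut.
Start: joints at [59.29, 30.733, -0.252, 88.115, 0.149, 61.152, -4.079], TCP at [0.294, -0.58, 0.25] pointing down, gripper open.
Joint ranges: [-154.64, 154.64], [-21.42, 123.67], [-72.66, 72.17], [13.99, 137.28], [-74.86, 254.86], [10.95, 109.41], [-158.01, 158.01]. Speed limits (degrees/s): [136.94, 136.94, 180, 180, 180, 180, 180].

INTERFACE

Orientations are given as a 3x3 rotation matrix whose columns are the frame's x, y, z axes.
In Python, from rig import manip, imaging gives the robot as it stands (manip), with the cameras (imaging).
- The arm moves only by the shell command python3 jog.py [FORCE], which reads ROWS from standard input. ROWS is a JSON object whose key "offsets" holds a list of rows, 1 to 10 of them, each of 5 numbers: the finger opening in m, then dx, dy, dz in fractions of the full range, 1 being 0.8 m, then a turn about the tool's z in normalised numbers (1 is 180 degrees); each row is the pose to reach, as a shift and turn from the pose commanded when the command began, along the tool's axes at that moment; what a row does not reach only later rows make up. A row lasts 1/12 s, in which the tool goes at most 0.0417 m and 7.16 degrees, less where a joint would pass 70% of its speed; a pose out of reach is approached as far as the arm can. The fingers move at their own pace and stop on an object; FORCE is the grip in N (left out, the last holds). Time passes only in rows, so rows that do not move let the fingers close. It prints the time, the measured TCP pose, the force, the opening and the grip force at its end. A shift or turn number past 1, either way, is cut back to 1. Input that does not fit is refused with a message, and nothing moves.
- manip.get_obs(): the state, without advancing time (a new reading comes with each control period).
- imaging.capture(name): name is "side" or "top" or "wrist"; returns the picture (384x512x3 uint8, blue, green, red); there is no depth.
- imaging.camera_info(name): a dict with "camera_matrix" (3x3 intrinsics, pixels), "view" (4x4, takes a point from world to camera coordinates). Camera axes: x right, y down, z forward; pixel columns grow to the right and rows downward; lengths in m; the calibration is good to about 2 mm. A picture is of the moment at which its call begins: read the wrist's pose just before it. camera_info takes no time and is no camera call; for the wrist camera it gives the pose at the moment of the call.
- manip.close_job(): hands the job in; it is judged then, once.
The state is a dict: "clock": time; "joint_positions": joint angles; "joint_vel": joint speeds; "joint_torque": joint torques, N m; "ee_pos": TCP position; "tool_rot": TCP orientation; "contact_force": force on the tool from outside, world axes, zero at the start; "torque": the same for the moment, N m; "grip_width": finger opening in m; "gripper_force": force on a finger pad.
Only numpy, scipy, OpenCV 4.12 (cv2) and the standard library are available. Lean on these libraries where they do the work, as an engineer would, in place of code of your own. Each camera call takes 0.05 s, during which the arm holds its last target. There are 200 camera calls.

## Working session

There is one attempt and no reset: what is moved stays moved. The work goes in short steps, Python scripts to look and compute and a shell command to move; the robot and the scene stay as the last step left them, time stands still between calls to the robot, and variables do not carry over. Pictures are saved under pics/ and viewed, at most 10 in all, crops included, and the job is handed in when it is done.

```bash
ls; mkdir -p pics
python3 - <<'E'
from rig import manip, imaging
import cv2,numpy as np
o=manip.get_obs();print(o['clock'],o['ee_pos'],np.round(o['tool_rot'],3))
for n in("top","side"):
    cv2.imwrite(f"pics/{n}0.png",imaging.capture(n));c=imaging.camera_info(n);print(n,np.round(c['camera_matrix'],1),np.round(c['view'],3))
E
```

```text
jog.py
pics
rig.py
0.0 [ 0.2939652  -0.57904586  0.24939391] [[ 0.892  0.453 -0.001]
 [ 0.453 -0.892  0.002]
 [-0.    -0.002 -1.   ]]
top [[395.8   0.  256.7]
 [  0.  395.8 188.9]
 [  0.    0.    1. ]] [[ 0.024 -0.999 -0.032  0.116]
 [-0.996 -0.021 -0.083  0.646]
 [ 0.083  0.034 -0.996  0.99 ]
 [ 0.     0.     0.     1.   ]]
side [[365.    0.  250. ]
 [  0.  365.  189.8]
 [  0.    0.    1. ]] [[ 0.997 -0.078 -0.008 -0.625]
 [-0.038 -0.396 -0.917  0.146]
 [ 0.068  0.915 -0.398  0.738]
 [ 0.     0.     0.     1.   ]]
```

View pics/top0.png

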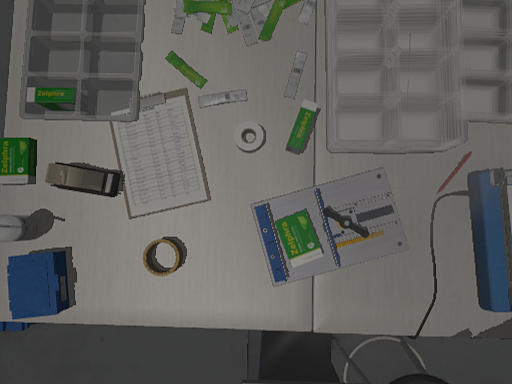

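View pics/side0.png

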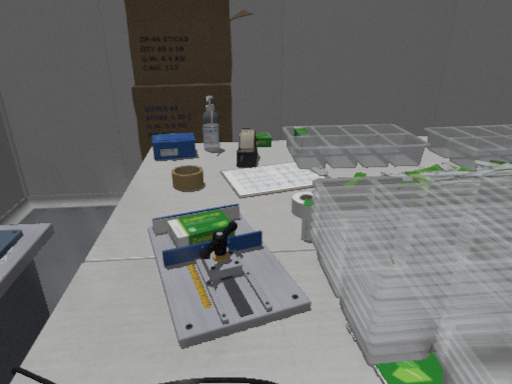

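The top view shows the jig at about (250–410, 168–286). The blue fixed wall is on the left, the carton at (298,237), the moving wall at about (328,228) and the knob at about (347,222). I'll enlarge this area.

```bash
cat > h.py <<'E'
from rig import manip, imaging
import cv2,numpy as np
def ray(n,uv,z,ci=None):
    c=ci or imaging.camera_info(n);K=c['camera_matrix'];V=np.array(c['view']);R=V[:3,:3];t=V[:3,3]
    d=R.T@np.linalg.inv(K)@np.array([uv[0],uv[1],1.]);o=-R.T@t
    return o+d*(z-o[2])/d[2]
def proj(n,p,ci=None):
    c=ci or imaging.camera_info(n);V=np.array(c['view']);q=c['camera_matrix']@(V[:3,:3]@np.array(p)+V[:3,3]);return q[:2]/q[2]
E
python3 - <<'E'
import cv2
i=cv2.imread('pics/top0.png')[160:292,240:416];i=cv2.convertScaleAbs(i,alpha=1.6)
cv2.imwrite('pics/top0c.png',cv2.resize(i,None,fx=4.5,fy=4.5,interpolation=cv2.INTER_CUBIC))
E
```

```text
(no output)
```

View pics/top0c.png

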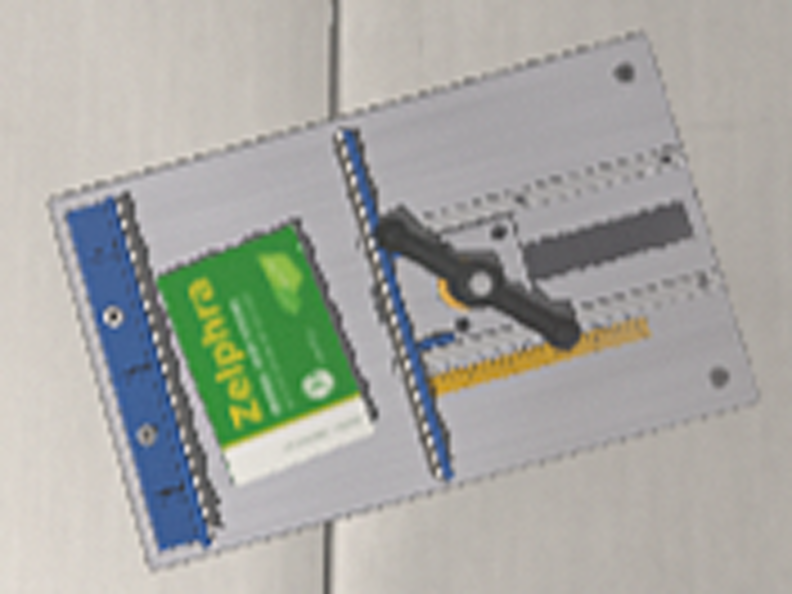

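The crop shows the plate corners at (50,197), (645,32), (760,400) and (153,570). The moving wall face runs from (337,132) to (437,478). The knob's bar ends are at (393,232) and (567,333), with the hub at (481,285). The carton corners are (160,275), (297,224), (374,420) and (235,485).

```bash
python3 - <<'E'
from h import *
f=lambda u,v,z:ray('top',(240+(u+.5)/4.5-.5,160+(v+.5)/4.5-.5),z)
c=[f(*p,.016) for p in((50,197),(645,32),(760,400),(153,570))]
c=np.array(c);print(c.round(4));print([np.linalg.norm(c[i]-c[i-1]).round(4) for i in range(4)])
y=(c[0]+c[3]-c[1]-c[2])[:2];y/=np.linalg.norm(y);x=np.array([y[1],-y[0]])
o=c.mean(0)[:2];print('origin',o,'y',y,'x',x,np.degrees(np.arctan2(x[1],x[0])))
J=lambda p:((p[:2]-o)@x,(p[:2]-o)@y)
def s(n,u,v,z):
    p=f(u,v,z);print(n,p.round(4),np.round(J(p),4))
s('fixed a',125,195,.052);s('fixed b',213,545,.052)
s('face a',337,132,.052);s('face b',437,478,.052);s('rear a',357,130,.052);s('rear b',452,474,.052)
s('ball1',393,232,.078);s('ball2',567,333,.078);s('hub',481,285,.085)
for p in((160,275),(297,224),(374,420),(235,485)): s('carton',*p,.054)
np.savez('jig.npz',o=o,x=x,y=y)
E
cat >> h.py <<'E'
j=np.load('jig.npz');o,X,Y=j['o'],j['x'],j['y']
def W(a,b):return o+a*X+b*Y
def shift(a,b,z,push=None):
    "tool-axis shift to jig point (a,b), height z; push: jig angle deg wanted for tool -y"
    s=manip.get_obs();R=np.array(s['tool_rot']);d=np.r_[W(a,b),z]-s['ee_pos']
    cur=np.degrees(np.arctan2(-R[:2,1]@Y,-R[:2,1]@X))
    return (R.T@d).round(4), None if push is None else round((cur-push+180)%360-180,1)
def st():
    s=manip.get_obs();R=np.array(s['tool_rot']);p=s['ee_pos'][:2]-o;f=s['contact_force']
    return dict(t=s['clock'],jig=np.round([p@X,p@Y],4),z=round(s['ee_pos'][2],4),F=np.round([f[:2]@X,f[:2]@Y,f[2]],1),M=np.round(s['torque'],2),push=round(np.degrees(np.arctan2(-R[:2,1]@Y,-R[:2,1]@X)),1),j7=round(s['joint_positions'][6],1))
E
python3 -c "
from h import *
print(st());print(shift(-.085,-.035,.13,90))"
```

```text
{'t': 0.1, 'jig': array([-0.3998, -0.4242]), 'z': np.float64(0.2495), 'F': array([ 0.7,  0.1, -0. ]), 'M': array([-0.03, -0.  ,  0.  ]), 'push': np.float64(100.0), 'j7': np.float64(-4.1)}
(array([ 0.3778, -0.3283,  0.12  ]), np.float64(10.0))
```

The manual's scale: shifts go in shares of 0.8 m and turns go in shares of 180 degrees. Converting my numbers, 0.3 m / 0.8 = 0.375, -0.13 m / 0.8 = -0.1625, 10 degrees / 180 = 0.0556.

```bash
echo '{"offsets":[[0,0.0375,-0.0325,0,0],[0,0.075,-0.065,0,0.0111],[0,0.1125,-0.0975,0,0.0222],[0,0.15,-0.13,0,0.0333],[0,0.1875,-0.1625,0.0125,0.0444],[0,0.225,-0.195,0.025,0.0556],[0,0.2625,-0.2275,0.05,0.0556],[0,0.3,-0.26,0.075,0.0556],[0,0.3375,-0.2925,0.0875,0.0556],[0,0.375,-0.325,0.1,0.0556]]}' | python3 jog.py 40; python3 -c "
from h import *
print(st());print(shift(-.085,-.035,.13,90))"
```

```text
clock: 0.93
ee_pos: [0.4422, -0.2137, 0.1702]
tool_rot: [[0.957, 0.29, -0.001], [0.29, -0.957, 0.0], [-0.001, -0.001, -1.0]]
contact_force: [0.9, -0.2, 0.2]
grip_width: 0.0001
gripper_force: 0.0
{'t': 0.9333, 'jig': array([-0.1518, -0.1177]), 'z': np.float64(0.1702), 'F': array([ 0.8, -0.4,  0.2]), 'M': array([ 0.01, -0.01,  0.  ]), 'push': np.float64(90.0), 'j7': np.float64(-55.5)}
(array([ 0.0668, -0.0827,  0.0402]), np.float64(-0.0))
```

In the tool's units: 0.123 m / 0.8 = 0.1538, 0.1 m / 0.8 = 0.125.

```bash
echo '{"offsets":[[0,0.0313,-0.0375,0.0188,0],[0,0.0625,-0.075,0.0375,0],[0,0.0835,-0.1034,0.05,0],[0,0.0835,-0.1034,0.05,0],[0,0.0835,-0.1034,0.0875,0],[0,0.0835,-0.1034,0.125,0],[0,0.0835,-0.1034,0.1538,0],[0,0.0835,-0.1034,0.1538,0],[0,0.0835,-0.1034,0.1538,0]]}' | python3 jog.py
python3 - <<'E'
from h import *
print(st());print(shift(-.085,-.035,.047,90))
a=imaging.capture('top')[150:300,230:430];b=imaging.capture('side')[190:330,130:320]
cv2.imwrite('pics/a1.png',np.hstack([cv2.resize(a,(400,300)),cv2.resize(b,(400,300))]))
E
```

```text
clock: 1.68
ee_pos: [0.4814, -0.1172, 0.0477]
tool_rot: [[0.957, 0.291, -0.003], [0.291, -0.957, 0.0], [-0.003, -0.001, -1.0]]
contact_force: [-0.0, 0.1, 0.5]
grip_width: 0.0002
gripper_force: 0.0
{'t': 1.6833, 'jig': array([-0.0863, -0.0368]), 'z': np.float64(0.0477), 'F': array([0. , 0. , 0.5]), 'M': array([ 0.01, -0.03, -0.06]), 'push': np.float64(90.0), 'j7': np.float64(-70.5)}
(array([ 0.0013, -0.0018,  0.0007]), np.float64(-0.0))
```

View pics/a1.png

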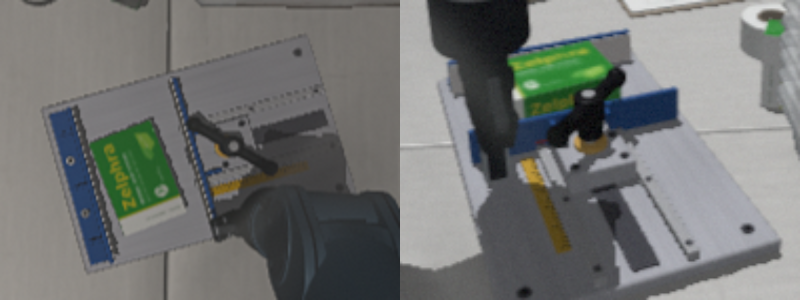

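Left: the closed fingers are behind the moving wall at about (215,232), clear of the knob bar end at (268,165). Right: the fingers are at (497,170), just behind the blue wall. I'll push now.

In the tool's units: -0.06 m / 0.8 = -0.075, -0.054 m / 0.8 = -0.0675.

```bash
echo '{"offsets":[[0,0,-0.0125,0,0],[0,0,-0.025,0,0],[0,0,-0.0338,0,0],[0,0,-0.0425,0,0],[0,0,-0.0513,0,0],[0,0,-0.06,0,0],[0,0,-0.0675,0,0],[0,0,-0.075,0,0],[0,0,-0.075,0,0]]}' | python3 jog.py ; python3 -c "
from h import *
print(st())
cv2.imwrite('pics/x.png',imaging.capture('top'))
i=cv2.imread('pics/x.png');b=i.astype(int);m=((b[...,0]>b[...,2]*1.8)&(b[...,0]>b[...,1]*1.3)).astype(np.uint8);m[:150]=0;m[300:]=0;m[:,:240]=0;m[:,420:]=0
n,l,s,c=cv2.connectedComponentsWithStats(m)
for k in range(1,n):
  if s[k,4]>15: p=ray('top',c[k],.052);print(s[k],np.round([(p[:2]-o)@X,(p[:2]-o)@Y],4))
"
```

```text
clock: 2.53
ee_pos: [0.4647, -0.0578, 0.0482]
tool_rot: [[0.956, 0.293, -0.0], [0.293, -0.956, 0.001], [0.0, -0.001, -1.0]]
contact_force: [1.2, -0.7, 1.0]
grip_width: 0.0002
gripper_force: 0.0
{'t': 2.5333, 'jig': array([-0.0849,  0.0249]), 'z': np.float64(0.0482), 'F': array([ 0.9, -1. ,  1. ]), 'M': array([-0.02, -0.02, -0.02]), 'push': np.float64(90.1), 'j7': np.float64(-76.9)}
[303 193   8  21  33] [0.0705 0.0418]
[255 204  32  78 784] [-0.0003  0.1564]
[311 219  16  38  79] [-0.0186  0.0397]
```

In the tool's units: -0.008 m / 0.8 = -0.01, -0.006 m / 0.8 = -0.0075.

```bash
for i in 1; do echo '{"offsets":[[0,0,-0.0038,0,0],[0,0,-0.0075,0,0],[0,0,-0.01,0,0],[0,0,-0.01,0,0]]}' | python3 jog.py >/dev/null; python3 -c "
from h import *
print(st())"; done;  echo '{"offsets":[[0,0,-0.0025,0,0],[0,0,-0.0025,0,0]]}' | python3 jog.py >/dev/null; python3 -c "
from h import *
print(st())"
```

```text
{'t': 2.9167, 'jig': array([-0.0856,  0.0315]), 'z': np.float64(0.048), 'F': array([-0.4, -2.3, -0.9]), 'M': array([-0.52, -0.17,  0.06]), 'push': np.float64(90.0), 'j7': np.float64(-77.8)}
{'t': 3.0833, 'jig': array([-0.0857,  0.0334]), 'z': np.float64(0.048), 'F': array([ 0.2, -4. , -1.9]), 'M': array([-0.7 , -0.19,  0.04]), 'push': np.float64(90.0), 'j7': np.float64(-78.0)}
```

In the tool's units: -0.003 m / 0.8 = -0.0038, -0.0015 m / 0.8 = -0.0019.

```bash
echo '{"offsets":[[0,0,-0.0019,0,0],[0,0,-0.0038,0,0],[0,0,-0.0038,0,0]]}' | python3 jog.py >/dev/null; python3 -c "
from h import *
print(st())";  echo '{"offsets":[[0,0,-0.0013,0,0],[0,0,-0.0025,0,0],[0,0,-0.0025,0,0]]}' | python3 jog.py >/dev/null; python3 -c "
from h import *
print(st())";echo '{"offsets":[[0,0,-0.0013,0,0],[0,0,-0.0025,0,0],[0,0,-0.0025,0,0]]}' | python3 jog.py >/dev/null; python3 -c "
from h import *
print(st())
cv2.imwrite('pics/a2.png',cv2.resize(imaging.capture('top')[160:292,240:416],None,fx=4.5,fy=4.5,interpolation=cv2.INTER_CUBIC))"
```

```text
{'t': 3.3333, 'jig': array([-0.0856,  0.0364]), 'z': np.float64(0.0481), 'F': array([-1.2, -2.9, -1.5]), 'M': array([-0.7 , -0.04,  0.  ]), 'push': np.float64(90.0), 'j7': np.float64(-78.3)}
{'t': 3.5833, 'jig': array([-0.0856,  0.0366]), 'z': np.float64(0.0482), 'F': array([-1.5, -9.7, -5.4]), 'M': array([-1.94, -0.39,  0.04]), 'push': np.float64(89.9), 'j7': np.float64(-78.5)}
{'t': 3.8333, 'jig': array([-0.0856,  0.0367]), 'z': np.float64(0.0482), 'F': array([ -0.2, -15.1,  -6.8]), 'M': array([-3.1 , -0.78,  0.06]), 'push': np.float64(89.8), 'j7': np.float64(-78.8)}
```

View pics/a2.png

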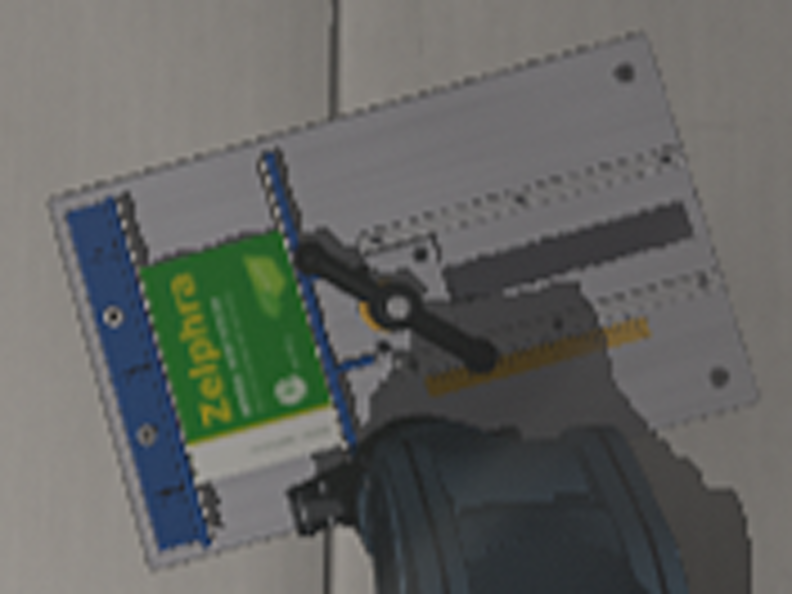

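The carton is now square between both walls. The guide stopped hard at 15 N. The knob's balls are at (313,257) and (485,355), with the hub at (397,307). I'll back off and measure the bar.

In the tool's units: -0.09 m / 0.8 = -0.1125, -0.055 m / 0.8 = -0.0688.

```bash
echo '{"offsets":[[0,0,0.0063,0,0],[0,0,0.0375,-0.025,0],[0,0,0.05,-0.0688,0],[0,0,0.0625,-0.1125,0],[0,0,0.0625,-0.1125,0]]}' | python3 jog.py >/dev/null
python3 - <<'E'
from h import *
print(st())
f=lambda u,v,z:(lambda p:np.array([(p[:2]-o)@X,(p[:2]-o)@Y]))(ray('top',(240+(u+.5)/4.5-.5,160+(v+.5)/4.5-.5),z))
a,b,h=f(313,257,.082),f(485,355,.082),f(397,307,.088);print(a,b,h,(a+b)/2,np.degrees(np.arctan2(*(b-a)[::-1]))%360,np.linalg.norm(b-a))
t=np.radians(np.degrees(np.arctan2(*(b-a)[::-1])));c=np.array([0,.013]);er=np.array([np.cos(t),np.sin(t)]);d=np.array([np.sin(t),-np.cos(t)])
p=c+.048*er-.036*d;print(p,shift(p[0],p[1],.083,np.degrees(t)-90))
E
```

```text
{'t': 4.3, 'jig': array([-0.0815, -0.0125]), 'z': np.float64(0.1439), 'F': array([ 0.3, -0.5, -0.2]), 'M': array([-0.02, -0.05, -0.02]), 'push': np.float64(89.9), 'j7': np.float64(-71.5)}
[0.03688796 0.04835395] [-0.03764963 -0.02509438] [-0.00043107  0.01348626] [-0.00038084  0.01162978] 224.57827567046525 0.1046446882088486
[-0.00892224 -0.04633291] (array([0.0721, 0.0335, 0.0617]), np.float64(-44.7))
```

In the tool's units: 0.0721 m / 0.8 = 0.0901, 0.0617 m / 0.8 = 0.0771, -44.7 degrees / 180 = -0.2483.

```bash
echo '{"offsets":[[0,0.0125,0.0125,0,-0.0389],[0,0.0375,0.025,0,-0.0778],[0,0.0625,0.0375,0,-0.1167],[0,0.0901,0.0419,0,-0.1556],[0,0.0901,0.0419,0,-0.1944],[0,0.0901,0.0419,0,-0.2333],[0,0.0901,0.0419,0.0375,-0.2483],[0,0.0901,0.0419,0.0625,-0.2483],[0,0.0901,0.0419,0.0771,-0.2483],[0,0.0901,0.0419,0.0771,-0.2483]]}' | python3 jog.py >/dev/null; python3 -c "
from h import *
print(st())
cv2.imwrite('pics/a3.png',cv2.resize(np.hstack([imaging.capture('top')[150:300,230:430],imaging.capture('side')[180:330,130:330]]),None,fx=2,fy=2))"
```

```text
{'t': 5.1333, 'jig': array([-0.0145, -0.0414]), 'z': np.float64(0.0743), 'F': array([0. , 0.5, 0.4]), 'M': array([-0.07, -0.04,  0.11]), 'push': np.float64(134.8), 'j7': np.float64(-35.2)}
```

View pics/a3.png

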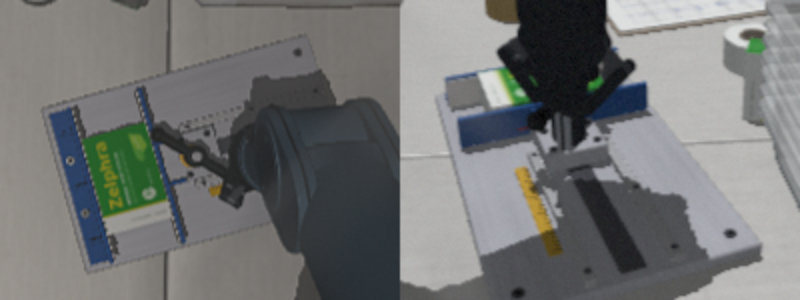

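The fingers are beside the bar end, clear of it: left picture (245,185), right picture (570,130). A counter-clockwise turn raises joint 7, so I'll re-index by −90° and push with the tool's +x side.

In the tool's units: 0.01 m / 0.8 = 0.0125, -0.009 m / 0.8 = -0.0113, -70 degrees / 180 = -0.3889.

```bash
echo '{"offsets":[[0,0,0.01,-0.0113,-0.0389],[0,0,0.0125,-0.0113,-0.0778],[0,0,0.0125,-0.0113,-0.1167],[0,0,0.0125,-0.0113,-0.1556],[0,0,0.0125,-0.0113,-0.1944],[0,0,0.0125,-0.0113,-0.2333],[0,0,0.0125,-0.0113,-0.2722],[0,0,0.0125,-0.0113,-0.3111],[0,0,0.0125,-0.0113,-0.35],[0,0,0.0125,-0.0113,-0.3889]]}' | python3 jog.py >/dev/null;echo '{"offsets":[[0,0,0,0,-0.0389],[0,0,0,0,-0.0778],[0,0,0,0,-0.1111],[0,0,0,0,-0.1111],[0,0,0,0,-0.1111],[0,0,0,0,-0.1111]]}' | python3 jog.py
python3 - <<'E'
from h import *
print(st())
t=np.radians(224.6);c=np.array([0,.0125]);er=np.array([np.cos(t),np.sin(t)]);d=np.array([np.sin(t),-np.cos(t)])
p=c+.048*er-.0215*d;print(p,shift(p[0],p[1],.084))
E
```

```text
clock: 6.57
ee_pos: [0.5626, -0.1071, 0.0864]
tool_rot: [[-0.878, 0.478, 0.001], [0.478, 0.878, -0.001], [-0.001, 0.0, -1.0]]
contact_force: [0.5, -1.0, -0.1]
grip_width: -0.0002
gripper_force: 0.0
{'t': 6.5667, 'jig': array([-0.0056, -0.0507]), 'z': np.float64(0.0864), 'F': array([ 0.2, -1.1, -0.1]), 'M': array([ 0.02, -0.  , -0.05]), 'push': np.float64(-135.5), 'j7': np.float64(39.7)}
[-0.01908096 -0.03651191] (array([0.0195, 0.0003, 0.0023]), None)
```

```bash
cat > k.py <<'E'
from h import *
s=manip.get_obs();R=np.array(s['tool_rot']);p=s['ee_pos'][:2]-o;p=np.array([p@X,p@Y])-[0,.0125]
f=np.array(s['contact_force'])@R
q=np.degrees(np.arctan2(-R[:2,1]@Y,-R[:2,1]@X))%360
e=np.array([np.cos(np.radians(q)),np.sin(np.radians(q))]);d=np.array([e[1],-e[0]])
th=np.degrees(np.arctan2(p[1],p[0]))%360-np.degrees(np.arctan2(.0205,.048))
print('t',round(s['clock'],2),'tool',q.round(1),'posang',th.round(1),'r',(p@e).round(4),'back',(p@d).round(4),'z',s['ee_pos'][2].round(4),'Fxyz tool',f.round(1),'Mz',s['torque'][2].round(2))
E
echo '{"offsets":[[0,0.0125,0.0004,0.0029,0],[0,0.0256,0.0004,0.0029,0],[0,0.0256,0.0004,0.0029,0],[0,0.0256,0.0004,0.0029,0]]}' | python3 jog.py >/dev/null; python3 k.py
echo '{"offsets":[[0,0.0075,-0.0026,0,0.0389],[0,0.0153,-0.0044,0,0.0778],[0,0.0153,-0.0044,0,0.0778]]}' | python3 jog.py >/dev/null; python3 k.py
```

```text
t 6.9 tool 224.7 posang 224.3 r 0.0481 back -0.0202 z 0.0837 Fxyz tool [-0.8  0.  -0.1] Mz 0.01
t 7.15 tool 210.4 posang 210.6 r 0.0482 back -0.0208 z 0.0837 Fxyz tool [-1.  -0.7  0.4] Mz 0.03
```

In the tool's units: 0.0122 m / 0.8 = 0.0153, 0.006 m / 0.8 = 0.0075, 14 degrees / 180 = 0.0778.

```bash
echo '{"offsets":[[0,0.0075,-0.0026,0,0.0389],[0,0.0153,-0.0044,0,0.0778],[0,0.0153,-0.0044,0,0.0778],[0,0.0153,-0.0044,0,0.0778]]}' | python3 jog.py >/dev/null; python3 k.py
python3 -c "
from h import *
cv2.imwrite('pics/a4.png',cv2.resize(np.hstack([imaging.capture('top')[150:300,230:430],imaging.capture('side')[180:330,130:330]]),None,fx=2,fy=2))"
```

```text
t 7.48 tool 197.1 posang 196.8 r 0.0481 back -0.0203 z 0.0835 Fxyz tool [ 0.5 -0.7  0.2] Mz -0.0
```

View pics/a4.png

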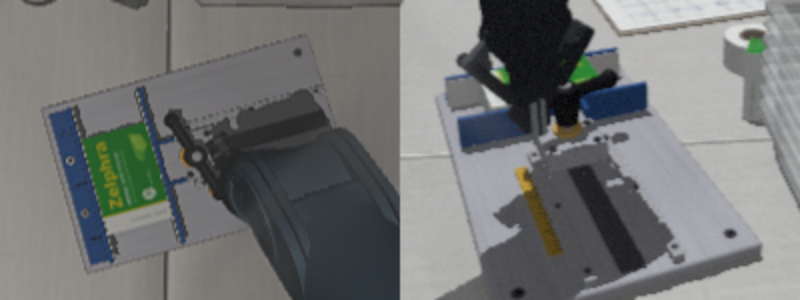

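The bar is following: the free ball is now at (172,117) and the hub at (196,157). I'll keep turning until the bite.

In the tool's units: 0.0122 m / 0.8 = 0.0153, 0.006 m / 0.8 = 0.0075, 14 degrees / 180 = 0.0778.

```bash
echo '{"offsets":[[0,0.0075,-0.0026,0,0.0389],[0,0.0153,-0.0044,0,0.0778],[0,0.0153,-0.0044,0,0.0778],[0,0.0153,-0.0044,0,0.0778]]}' | python3 jog.py >/dev/null; python3 k.py
```

```text
t 7.92 tool 183.1 posang 182.4 r 0.0483 back -0.0199 z 0.0833 Fxyz tool [ 0.6  0.7 -0.6] Mz -0.05
```

In the tool's units: 0.0122 m / 0.8 = 0.0153, 0.006 m / 0.8 = 0.0075, 14 degrees / 180 = 0.0778.

```bash
echo '{"offsets":[[0,0.0075,-0.0026,0,0.0389],[0,0.0153,-0.0044,0,0.0778],[0,0.0153,-0.0044,0,0.0778],[0,0.0153,-0.0044,0,0.0778]]}' | python3 jog.py >/dev/null; python3 k.py
```

```text
t 8.25 tool 169.1 posang 168.5 r 0.0484 back -0.02 z 0.0833 Fxyz tool [ 0.2  1.  -0.4] Mz 0.05
```

In the tool's units: 0.0122 m / 0.8 = 0.0153, 0.006 m / 0.8 = 0.0075, 14 degrees / 180 = 0.0778.

```bash
echo '{"offsets":[[0,0.0075,-0.0026,0,0.0389],[0,0.0153,-0.0044,0,0.0778],[0,0.0153,-0.0044,0,0.0778]]}' | python3 jog.py >/dev/null; python3 k.py
```

```text
t 8.5 tool 154.7 posang 156.1 r 0.0481 back -0.022 z 0.0832 Fxyz tool [-5.5  1.5  1.2] Mz 0.03
```

In the tool's units: 0.0122 m / 0.8 = 0.0153, 0.006 m / 0.8 = 0.0075, 14 degrees / 180 = 0.0778.

```bash
echo '{"offsets":[[0,0.0075,-0.0026,0,0.0389],[0,0.0153,-0.0044,0,0.0778],[0,0.0153,-0.0044,0,0.0778]]}' | python3 jog.py >/dev/null; python3 k.py
```

```text
t 8.75 tool 140.6 posang 143.5 r 0.0479 back -0.0234 z 0.0829 Fxyz tool [-7.9  2.2  0.3] Mz -0.02
```

The bite showed up at about 158–156°, where the force jumped from 0 to 8 N. My target is a bar angle of about 113°.

In the tool's units: 0.0122 m / 0.8 = 0.0153, 0.006 m / 0.8 = 0.0075, 14 degrees / 180 = 0.0778.

```bash
echo '{"offsets":[[0,0.0075,-0.0026,0,0.0389],[0,0.0153,-0.0044,0,0.0778],[0,0.0153,-0.0044,0,0.0778]]}' | python3 jog.py >/dev/null; python3 k.py
```

```text
t 9.0 tool 126.6 posang 130.2 r 0.0478 back -0.0241 z 0.0825 Fxyz tool [-7.8  3.4  1.8] Mz -0.03
```

In the tool's units: 0.0122 m / 0.8 = 0.0153, 0.006 m / 0.8 = 0.0075, 14 degrees / 180 = 0.0778.

```bash
echo '{"offsets":[[0,0.0075,-0.0026,0,0.0389],[0,0.0153,-0.0044,0,0.0778],[0,0.0153,-0.0044,0,0.0778]]}' | python3 jog.py >/dev/null; python3 k.py; python3 -c "
from h import *
cv2.imwrite('pics/a5.png',cv2.resize(np.hstack([imaging.capture('top')[150:300,230:430],imaging.capture('side')[180:330,130:330]]),None,fx=2,fy=2))"
```

```text
t 9.25 tool 112.6 posang 117.3 r 0.0476 back -0.0251 z 0.082 Fxyz tool [-9.8  3.9  2.7] Mz -0.04
```

View pics/a5.png

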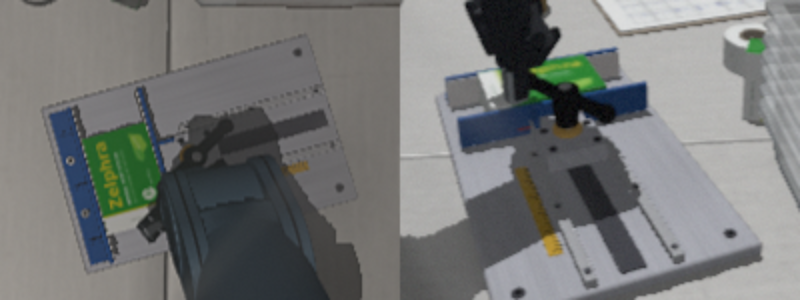

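The free ball is now at (226,127) and the hub at about (197,157). I'll check the bar angle from these.

Run:
```python
from h import *
f=lambda u,v,z:(lambda p:np.array([(p[:2]-o)@X,(p[:2]-o)@Y]))(ray('top',(230+(u+.5)/2-.5,150+(v+.5)/2-.5),z))
a,h=f(226,127,.08),f(197,157,.086);d=h-a;print(a,h,np.degrees(np.arctan2(d[1],d[0])),np.degrees(np.arctan2(.0125-a[1],-a[0])))
```

```text
[ 0.02320532 -0.03205831] [-0.00175628  0.01253613] 119.23778972799403 117.50984635980599
```

In the tool's units: 0.0043 m / 0.8 = 0.0054, -0.0016 m / 0.8 = -0.002, 5 degrees / 180 = 0.0278.

```bash
echo '{"offsets":[[0,0.0054,-0.002,0,0.0278],[0,0.0054,-0.002,0,0.0278]]}' | python3 jog.py >/dev/null; python3 k.py; echo '{"offsets":[[0,-0.015,0,0,0],[0,-0.025,0,0,0],[0,-0.025,0,-0.0375,0],[0,-0.025,0,-0.0875,0],[0,-0.025,0,-0.1375,0],[0,-0.0625,-0.0375,-0.1375,0],[0,-0.1,-0.075,-0.1375,0],[0,-0.1375,-0.1125,-0.1375,0],[0,-0.175,-0.1375,-0.1375,0],[0,-0.175,-0.1375,-0.1375,0]]}' | python3 jog.py ; python3 -c "
from h import *
print(st())
cv2.imwrite('pics/a6.png',cv2.resize(imaging.capture('top')[160:292,240:416],None,fx=4.5,fy=4.5,interpolation=cv2.INTER_CUBIC))"
```

```text
t 9.52 tool 107.7 posang 113.1 r 0.0474 back -0.0257 z 0.0817 Fxyz tool [-9.8  3.5  3. ] Mz 0.03
clock: 10.35
ee_pos: [0.3185, -0.007, 0.1918]
tool_rot: [[0.82, 0.572, -0.008], [0.572, -0.82, -0.002], [-0.008, -0.003, -1.0]]
contact_force: [-1.1, -0.6, -0.8]
grip_width: -0.0
gripper_force: 0.0
{'t': 10.35, 'jig': array([-0.21  ,  0.1161]), 'z': np.float64(0.1918), 'F': array([-1.2, -0.2, -0.8]), 'M': array([-0.05,  0.  , -0.08]), 'push': np.float64(108.0), 'j7': np.float64(-63.8)}
```

View pics/a6.png

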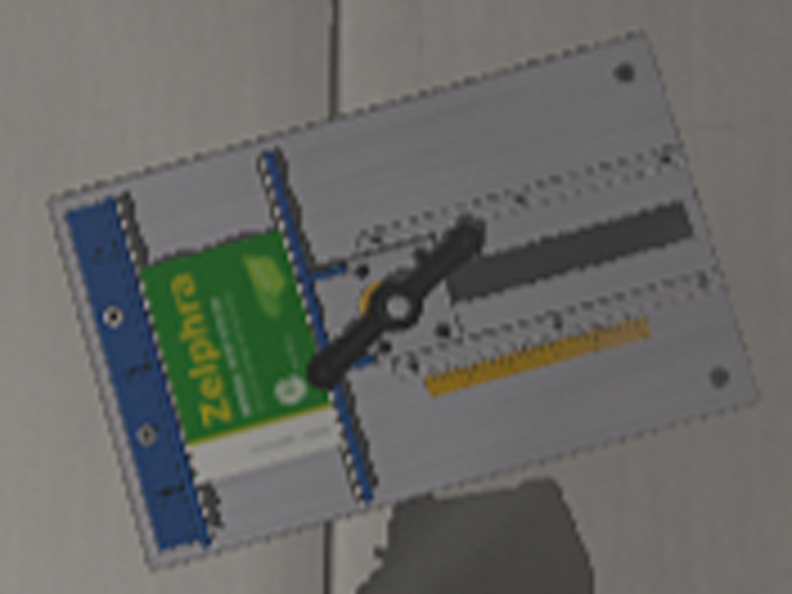

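The guide face is unmoved at (268,155)–(362,500), the carton is square and snug, and the bar, at (323,373)–(472,237), sits at about 114–115°. That is roughly an eighth of a turn past the bite. I'll hand in.

```bash
python3 -c "
from rig import manip, imaging
print(manip.close_job())"
```

```text
the job is handed in; nothing more can be done
None
```

I slid the guide up until the carton sat square and snug, locked the knob about an eighth of a turn past the bite (estimated 41–53°), backed the arm clear and handed the job in; no verdict came back, and I didn't measure the clamp force directly.

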